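# Set the mug on its warming plate and switch it on

### The job

Keep the coffee in the dark mug with the teal foot warm: using only pushes with the fingers, slide it along the tray, away from you, until its foot is wholly on the round black hot plate straight behind it; then flip the red-knobbed toggle lever at that same end of the tray away from you, past centre, so that it snaps over to on. Do not grasp, lift or tip the mug, keep that order, leave the white mug and the other lever alone, and do not disturb the things standing around.

Things in the scene. Friction and masses are not known exactly. Their poses are not given: they have to be found in the camera images.
- warmer: fixed wooden warming tray, 260 (x) x 500 (y) mm, flat top 22 mm above the worktop; origin: centre of its underside; x away from the robot (yaw within 9 deg), y left. Two flush black hot plates, 128 mm across plus thin steel rim, at x +45, y +-95 mm. At y +-215 a dark steel console 130 x 58 mm, top at 51 mm, carries a toggle lever. A mug stands in front (x about -60) of each plate; sides vary
- plate_left (a point): centre of the left (+y) hot plate, on the tray's top
- plate_right (a point): centre of the right (-y) hot plate, on the tray's top
- lever_left (a joint): left toggle lever (+y end), rad: 0 = off, leaning 0.5 rad from upright toward the robot (tray -x); 0.5 upright; 1.0 = on, leaning 0.5 rad away (+x). Hinge axis along the tray's y, through 0, 215, 48 mm in the tray's frame. An over-centre spring drives it to the nearer stop: it resists with about 4 N at the knob at the stop, falling to nothing at upright, past which it snaps over
- lever_right (a joint): right toggle lever (-y end), rad: 0 = off, leaning 0.5 rad from upright toward the robot (tray -x); 0.5 upright; 1.0 = on, leaning 0.5 rad away (+x). Hinge axis along the tray's y, through 0, -215, 48 mm in the tray's frame. An over-centre spring drives it to the nearer stop: it resists with about 4 N at the knob at the stop, falling to nothing at upright, past which it snaps over
- lever_left_knob (a point): centre of the left lever's red ball knob, 22 mm diameter, 62 mm from the hinge axis on an 11 mm round stalk, about 102 mm above the worktop at either stop, 110 mm when upright
- lever_right_knob (a point): centre of the right lever's red ball knob, same sizes as the left
- dark_mug: the mug to be warmed: charcoal over a teal foot, 94 mm tall; its handle points roughly away from the robot. Origin at its underside, z up; the round body's axis lies at y = +15.5 mm, the handle reaches to y = -61 mm (6 to 12 mm half thickness). Loose, 0.25 to 0.45 kg; friction varies
- dark_mug_foot (a point): centre of the dark mug's round foot, on its underside; foot 68 mm across, body flaring to 90 mm across at the rim
- white_mug: white speckled mug, 88 mm tall, about 86 mm across and 117 mm over the handle, loose on the tray in front of the other plate, to be left alone; origin at its underside
- tea_tin: round tin with orange lid, 91 mm across, 115 mm tall, bystander; origin at its underside, as for all bystanders
- salt_shaker: glass salt shaker with grey top, 44 mm across, 90 mm tall, bystander
- lemon: lemon, 71 x 53 x 51 mm, bystander
- garlic: garlic bulb, 56 mm, bystander
- timer: teal and white kitchen timer, 64 mm across, 55 mm tall, bystander

How it is judged:
On the way, in this order (a step that is already met when the one before it is completed fails the run):
1. the dark mug stands on the hot plate behind it (((y of white_mug in the frame of warmer below 0 m and horizontal distance between dark_mug_foot and plate_left below 0.033 m) or (y of white_mug in the frame of warmer above 0 m and horizontal distance between dark_mug_foot and plate_right below 0.033 m)) and height (world z) of dark_mug below 0.027 m and angle between dark_mug's own z axis and vertical below 0.1 rad), for 0.2 s.
2. the lever at that end has snapped over to on (((y of white_mug in the frame of warmer below 0 m and horizontal distance between dark_mug_foot and plate_left below 0.033 m and value of joint lever_left above 0.9 rad and value of joint lever_right below 0.1 rad) or (y of white_mug in the frame of warmer above 0 m and horizontal distance between dark_mug_foot and plate_right below 0.033 m and value of joint lever_right above 0.9 rad and value of joint lever_left below 0.1 rad))), for 0.2 s.
At the end, for the whole second after the job is handed in: the dark mug stands upright and at rest on the plate straight behind its start, the centre of its foot within 33 mm of the plate's centre; the lever at that end reads over 0.9 (on), the other under 0.1 (off); the white mug is within 15 mm of its start (((y of white_mug in the frame of warmer below 0 m and horizontal distance between dark_mug_foot and plate_left below 0.033 m and value of joint lever_left above 0.9 rad and value of joint lever_right below 0.1 rad) or (y of white_mug in the frame of warmer above 0 m and horizontal distance between dark_mug_foot and plate_right below 0.033 m and value of joint lever_right above 0.9 rad and value of joint lever_left below 0.1 rad)) and height (world z) of dark_mug below 0.027 m and angle between dark_mug's own z axis and vertical below 0.1 rad and linear speed of dark_mug below 0.02 m/s and distance of white_mug from where it was at the start of the episode below 0.015 m); the robot touches nothing.
It fails at once if the dark mug is lifted off the tray (height (world z) of dark_mug above 0.034 m).
It fails at once if the dark mug is tipped (angle between dark_mug's own z axis and vertical above 0.3 rad).
It fails at once if the white mug is moved (distance of white_mug from where it was at the start of the episode above 0.015 m).
It fails at once if the lever on the white mug's side is thrown ((y of white_mug in the frame of warmer above 0 m and value of joint lever_left above 0.4 rad) or (y of white_mug in the frame of warmer below 0 m and value of joint lever_right above 0.4 rad)).
It fails at once if a bystander is disturbed (distance of any of tea_tin, salt_shaker, lemon, garlic, timer from where it was at the start of the episode above 0.02 m).
It also fails if it takes over 54 s, if anything falls off the work surface, if the arm or the gripper's body presses on something with over 40 N, if the wrist force passes 120 N, or if a joint passes its speed limit or range.

### The arm

A 7-joint arm with a two-finger parallel gripper is mounted at the origin on a cart in front of the work surface, level with it; the furniture and walls round the work are solid. World frame = base frame: x ahead of the robot, y to its left, z up, the work surface at z = 0. Lengths are in m, angles in rad, forces in N, time in s.
With the tool pointing down it reaches from about 0.425 to 0.875 m from the base axis. Payload 4.7 kg.
Tool frame: the origin (TCP) lies midway between the tips of the shut fingers; the grasp point (between the pads) lies 19 mm behind it (ctrl.grip_point_offset is the distance from the TCP to the grasp point, in m); z points along the fingers, y is the line along which they close (so a half turn about z gives the same grasp; the last joint's range is limited). The gripper opens to 87 mm and grips with 3 to 60 N. Pads are 19 mm wide; open, the fingers measure 117 mm over their backs; the gripper's body (75 mm by 190 mm) begins 51 mm behind the grasp point.
Start: joints at [-1.107, 0.321, -0.07, 1.45, 0.023, 1.371, -0.057], TCP at [0.283, 0.585, 0.223] pointing down, gripper open.
Joint ranges: [-2.86, 2.86], [-0.3, 2.09], [-1.38, 1.24], [0.06, 2.45], [-1.56, 4.7], [0.09, 2.05], [-2.69, 2.69]. Speed limits (rad/s): [2.57, 2.57, 3.14, 3.14, 3.14, 3.14, 3.14].

### API

Orientations are given as a rotation vector (axis times angle).
In Python, from bench import ctrl gives the robot as it stands.
- The arm moves only by the tool move_arm, never from a script. Its argument "increments" is text: rows parted by semicolons, each of 7 numbers parted by spaces: the shift along the world's x, y, z in mm, then the turn, a rotation vector about the world's x, y, z in degrees, then the closure in counts, from 0 (fully open) to 255 (shut). A call has exactly 8 rows; each row shifts and turns the commanded pose from where the row before left it; what a row does not reach is not made up. A row lasts 1/12 s, in which the tool goes at most 41.7 mm and 7.16 degrees, less where a joint would pass 70% of its speed; a pose out of reach is approached as far as the arm can. A call with a gripper value outside its range is refused whole. The fingers move at their own pace and stop on an object; "grip_force" is the grip in N (left out, the last holds). Time passes only in rows, so rows that do not move let the fingers close, or fill a call up. It gives the time, the measured TCP pose, the force, the opening and the grip force at its end, in the units of the state.
- ctrl.get_state(): the state, without advancing time (a new reading comes with each control period).
- ctrl.get_image(name): name is "scene" or "top" or "wrist"; returns a dict with "frame" (420x560x3 uint8, red, green, blue), "depth" (420x560 float32, m along the optical axis (not along the pixel's ray), 0 where there is no reading), "fx", "fy", "cx", "cy" (pixels), "position" and "orientation" of the camera in the world. Camera axes: x right, y down, z forward; pixel columns grow to the right and rows downward; lengths in m; the calibration is good to about 2 mm. A picture is of the moment at which its call begins.
- ctrl.close_job(): hands the job in; it is judged then, once.
Trained networks look in a picture, given as the dict that the camera call returned (one of the last four; its "shot" number tells which), for a name from the list of things; names that differ only in an ending like _2 or _b are one class to them, and where a whole thing is asked for, a point or a joint stands for the part that bears it (a point fixed in the world has none). Each returns a list of dicts, best first, with "score" (0 to 1); they miss things now and then, are a little off and sometimes report something else, mostly with a low value. They report only what shows in the picture. A call takes as long as a camera call.
- ctrl.find_in(target, picture): "centre" ([x, y, z] in m, in world coordinates, good to about 4 mm: the middle of the surface that is visible of it).
- ctrl.silhouettes(target, picture): "region" (420x560 bool, what is visible of it).
The state is a dict: "time": time; "joint_positions": joint angles; "qd": joint speeds; "joint_torque": joint torques, N m; "position": TCP position; "tool_rot": TCP orientation; "ft_force": force on the tool from outside, world axes, zero at the start; "torque": the same for the moment, N m; "grip_width": opening from 0.0 (shut) to 1.0 (fully open); "grip_force": force on a finger pad.
Only numpy, scipy, OpenCV 4.12 (cv2) and the standard library are available. Lean on these libraries where they do the work, as an engineer would, in place of code of your own. Each camera call takes 0.05 s, during which the arm holds its last target. There are 200 camera calls.

## Working session

There is one attempt and no reset: what is moved stays moved. The work goes in short steps, Python scripts to look and compute and a tool call to move; the robot and the scene stay as the last step left them, time stands still between calls to the robot, and variables do not carry over. Pictures are saved under pics/ and viewed, at most 10 in all, crops included, and the job is handed in when it is done.

Besides the shell and the picture viewer there is one more tool, called after ">>>" by a JSON object that holds its "name" and its "arguments", one argument or row to a line. move_arm: Moves the arm, as the interface text tells. Its arguments: {"type":"object","properties":{"increments":{"type":"string"},"grip_force":{"type":"number"}},"required":["increments"]}

```bash
mkdir -p pics; cat > h.py <<'E'
from bench import ctrl
import numpy as np, cv2
from scipy.spatial.transform import Rotation as R
def rot(o):
    o=np.array(o,float)
    if o.shape==(3,3): return o
    return R.from_rotvec(o).as_matrix() if o.size==3 else R.from_quat(o).as_matrix()
def cloud(p):
    d=p["depth"]; v,u=np.indices(d.shape)
    c=np.stack([(u-p["cx"])/p["fx"]*d,(v-p["cy"])/p["fy"]*d,d],-1)
    return c@rot(p["orientation"]).T+np.array(p["position"])
def save(p,n): cv2.imwrite("pics/"+n+".png",cv2.cvtColor(p["frame"],cv2.COLOR_RGB2BGR))
E
python3 - <<'E'
from h import *
np.set_printoptions(precision=3,suppress=True)
for n in ["top","scene"]:
    p=ctrl.get_image(n); save(p,n+"1"); print(n,p["position"],p["orientation"])
    for t in ["warmer","plate_left","plate_right","lever_left_knob","lever_right_knob","lever_left","dark_mug","dark_mug_foot","white_mug","tea_tin","salt_shaker","lemon","garlic","timer"]:
        try: print(t,[(np.round(r["centre"],3),round(r["score"],2)) for r in ctrl.find_in(t,p)[:2]])
        except Exception as e: print(t,e)
print(ctrl.get_state())
E
```

```text
top [ 0.212 -0.022  1.456] [-2.136  2.13  -0.175]
warmer [(array([0.542, 0.031, 0.022]), 0.86), (array([ 0.471, -0.069,  0.058]), 0.31)]
plate_left [(array([0.538, 0.032, 0.021]), 0.97)]
plate_right [(array([0.54 , 0.03 , 0.024]), 0.7)]
lever_left_knob [(array([ 0.496, -0.439,  0.034]), 0.48), (array([0.506, 0.251, 0.109]), 0.47)]
lever_right_knob []
lever_left [(array([0.539, 0.033, 0.022]), 0.7), (array([0.507, 0.245, 0.108]), 0.6)]
dark_mug [(array([ 0.472, -0.066,  0.055]), 0.66)]
dark_mug_foot [(array([ 0.475, -0.067,  0.058]), 0.87), (array([0.507, 0.246, 0.11 ]), 0.73)]
white_mug [(array([0.483, 0.12 , 0.039]), 0.96)]
tea_tin [(array([0.561, 0.425, 0.117]), 0.62)]
salt_shaker [(array([0.359, 0.465, 0.066]), 0.58)]
lemon [(array([ 0.382, -0.475,  0.042]), 0.73)]
garlic [(array([ 0.336, -0.34 ,  0.035]), 0.61)]
timer [(array([0.483, 0.12 , 0.04 ]), 0.61), (array([ 0.495, -0.437,  0.037]), 0.5)]
scene [-0.606 -1.008  0.724] [-1.865  0.781 -0.541]
warmer [(array([ 0.476, -0.069,  0.024]), 0.62)]
plate_left [(array([ 0.471, -0.068,  0.021]), 0.87), (array([ 0.494, -0.186,  0.094]),
[... 606 characters left out ...]
y([ 0.469, -0.065,  0.02 ]), 0.56)]
lemon [(array([ 0.358, -0.496,  0.038]), 0.74)]
garlic [(array([ 0.322, -0.351,  0.033]), 0.63), (array([ 0.357, -0.496,  0.036]), 0.48)]
timer [(array([ 0.484, -0.461,  0.03 ]), 0.76)]
{'time': 1.5, 'joint_positions': array([-1.107,  0.321, -0.07 ,  1.451,  0.023,  1.371, -0.057]), 'qd': array([ 0.   , -0.001, -0.001,  0.001, -0.001,  0.001,  0.002]), 'joint_torque': array([  0.001, -49.109,  -0.403, -31.277,  -0.064,   0.034,   0.   ]), 'position': array([0.283, 0.585, 0.223]), 'tool_rot': array([0.701, 3.062, 0.   ]), 'ft_force': array([0.118, 0.071, 0.482]), 'torque': array([-0.025, -0.017,  0.015]), 'grip_force': 0.0, 'grip_width': 1.0007828023917733}
```

View pics/top1.png

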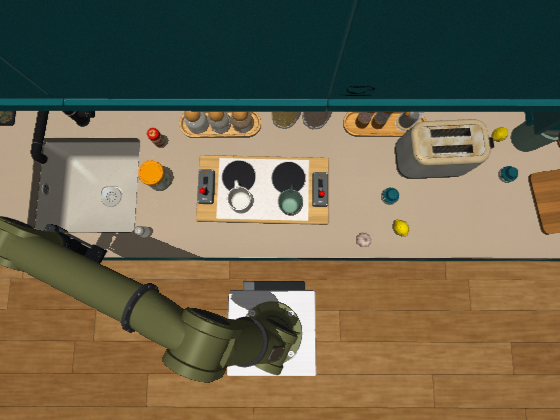

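View pics/scene1.png

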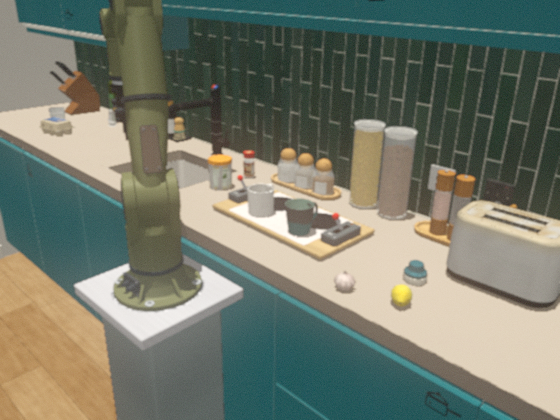

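The top view shows the white mug on the left at pixel (239,200) and the dark mug on the right at (290,203), with its plate behind at (288,178) and the right knob near (320,204). So the right plate and right lever are the targets. Next I'll measure them.

```bash
python3 - <<'E'
from h import *
np.set_printoptions(precision=3,suppress=True)
p=ctrl.get_image("top"); P=cloud(p); f=p["frame"].astype(int)
hsv=cv2.cvtColor(p["frame"],cv2.COLOR_RGB2HSV)
roi=np.zeros(f.shape[:2],bool); roi[150:232,185:340]=True
z=P[...,2]
tray=roi&(z>.014)&(z<.03)
# tray wood+top outline
m=(roi&(z>.012)).astype(np.uint8); m=cv2.morphologyEx(m,cv2.MORPH_OPEN,np.ones((3,3)))
n,l,s,c=cv2.connectedComponentsWithStats(m); k=1+s[1:,4].argmax()
q=P[(l==k)&tray][:,:2].astype(np.float32); r=cv2.minAreaRect(q*1000); print("tray",r)
dark=tray&(f.sum(-1)<150)
n,l,s,c=cv2.connectedComponentsWithStats(dark.astype(np.uint8))
for i in range(1,n):
    if s[i,4]>80:
        q=P[l==i]; A=np.c_[2*q[:,:2],np.ones(len(q))]
        (x,y),rad=cv2.minEnclosingCircle(q[:,:2].astype(np.float32)); print("plate",s[i],x,y,rad,q.mean(0))
red=roi&((hsv[...,0]<8)|(hsv[...,0]>172))&(hsv[...,1]>170)&(hsv[...,2]>90)
n,l,s,c=cv2.connectedComponentsWithStats(red.astype(np.uint8))
for i in range(1,n):
    if s[i,4]>4: print("red",s[i],c[i],np.median(P[l==i],0), P[l==i].max(0))
for nm,x0,x1 in(("white",215,262),("dark",266,310)):
    g=np.zeros_like(roi); g[180:225,x0:x1]=True
    q=P[g&(z>.078)&(z<.13)]; (x,y),rad=cv2.minEnclosingCircle(q[:,:2].astype(np.float32)); print(nm,len(q),x,y,rad,q.min(0),q.max(0))
c=roi&(z>.045)&(z<.058)
n,l,s,cc=cv2.connectedComponentsWithStats(c.astype(np.uint8))
for i in range(1,n):
    if s[i,4]>60: print("cons",s[i],cv2.minAreaRect((P[l==i][:,:2]*1000).astype(np.float32)))
cv2.imwrite("pics/crop.png",cv2.resize(p["frame"][150:232,185:340,::-1],None,fx=5,fy=5,interpolation=cv2.INTER_CUBIC))
E
```

```text
tray ((529.7474365234375, 36.648834228515625), (499.7113342285156, 260.986328125), 88.82015991210938)
plate [223 161  32  29 665] 0.5790432095527649 0.13010694086551666 0.06172427907586098 [0.585 0.129 0.022]
plate [273 162  32  30 708] 0.574675977230072 -0.06132117286324501 0.062203578650951385 [ 0.578 -0.061  0.022]
red [199 188   6   6  25] [201.88 190.28] [0.504 0.249 0.11 ] [0.512 0.26  0.114]
red [319 191   6   5  26] [321.5 193. ] [ 0.494 -0.177  0.11 ] [ 0.502 -0.167  0.119]
white 177 0.489853173494339 0.12197702378034592 0.056928496807813644 [0.433 0.077 0.078] [0.545 0.16  0.115]
dark 194 0.4773704409599304 -0.0640377625823021 0.05808758735656738 [ 0.421 -0.107  0.078] [ 0.535 -0.022  0.121]
cons [197 169  17  35 446] ((534.0615844726562, 251.1002655029297), (57.97673416137695, 130.82449340820312), 88.9936752319336)
cons [312 172  16  34 468] ((524.9715576171875, -177.21783447265625), (56.36753845214844, 128.85971069335938), 88.9599609375)
```

View pics/crop.png

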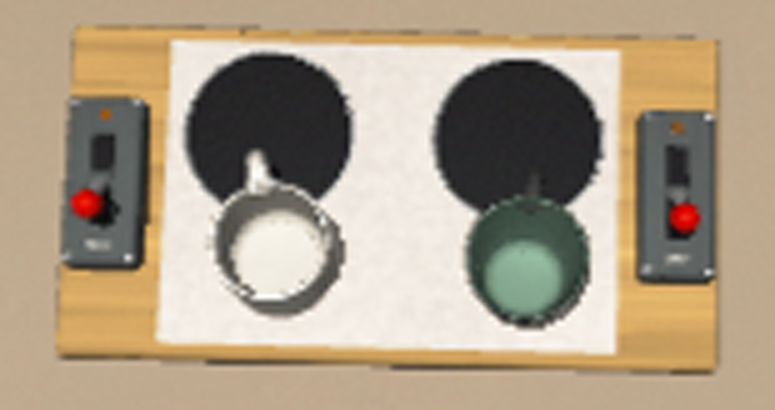

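The right plate is at about (0.574, −0.060) and the mug body at about (0.466, −0.065). Tray yaw is about −1.2° and the right knob is at (0.494, −0.177). I'll push low from the front with a slight forward tilt, so that the flared body is met only by the fingertips.

>>> {"name": "move_arm", "arguments": {
  "increments": "26 -30 0 0 0 3.4 150;26 -30 0 0 0 3.4 150;26 -30 0 0 0 3.4 150;26 -30 0 0 0 3.4 150;26 -30 0 0 0 3.4 150;26 -30 0 0 0 3.4 150;26 -30 0 0 0 3.4 150;26 -30 0 0 0 3.4 150"
}}

```text
time: 2.22
position: [0.4917, 0.3437, 0.2229]
tool_rot: [-0.044, 3.141, 0.001]
ft_force: [1.2, 0.9, 0.5]
grip_width: 0.484
grip_force: 0.0
```

>>> {"name": "move_arm", "arguments": {
  "increments": "-5 -40 0 0 0 0 150;-5 -40 0 0 0 0 150;-5 -40 0 0 0 0 150;-5 -40 0 0 0 0 150;-5 -40 0 0 0 0 150;-5 -40 0 0 0 0 150;-5 -40 0 0 0 0 150;-5 -40 0 0 0 0 150"
}}

```text
time: 2.88
position: [0.4501, 0.0235, 0.2229]
tool_rot: [-0.039, 3.14, 0.001]
ft_force: [1.2, -1.1, -0.0]
grip_width: 0.412
grip_force: 0.0
```

>>> {"name": "move_arm", "arguments": {
  "increments": "-10 -30 0 0 0 0 150;-10 -30 0 0 0 0 150;-10 -30 0 0 0 0 150;-12 0 0 0 -2.5 0 150;-12 0 0 0 -2.5 0 150;-12 0 0 0 -2.5 0 150;-12 0 0 0 -2.5 0 150;0 0 0 0 0 0 150"
}}

```text
time: 3.55
position: [0.3978, -0.0686, 0.2252]
tool_rot: [-0.03, 3.037, 0.006]
ft_force: [-0.3, -1.5, 0.3]
grip_width: 0.412
grip_force: 0.0
```

```bash
python3 - <<'E'
from h import *
s=ctrl.get_state(); np.set_printoptions(precision=3,suppress=True)
print(s["position"],s["joint_positions"],s["grip_width"],s["time"]); print(rot(s["tool_rot"]))
E
```

```text
[ 0.398 -0.069  0.225] [ 0.123 -0.297 -0.002  2.074 -0.019  1.262  1.716] 0.4119761540868179 3.55
[[-0.994 -0.02   0.104]
 [-0.019  1.     0.005]
 [-0.104  0.003 -0.995]]
```

>>> {"name": "move_arm", "arguments": {
  "increments": "0 1 -18 0 0 0 150;0 1 -18 0 0 0 150;0 1 -18 0 0 0 150;0 0 -18 0 0 0 150;0 0 -18 0 0 0 150;-3 0 0 0 -3 0 150;-6 0 0 0 -3 0 150;-8 0 0 0 -3 0 150"
}}

```text
time: 4.22
position: [0.4043, -0.064, 0.1259]
tool_rot: [-0.05, 2.911, 0.018]
ft_force: [-2.9, 0.2, 5.7]
grip_width: 0.411
grip_force: 0.0
```

```bash
python3 - <<'E'
from h import *
s=ctrl.get_state(); np.set_printoptions(precision=3,suppress=True)
print(s["position"],s["joint_positions"],s["grip_width"],s["time"]); print(rot(s["tool_rot"])[:,2])
E
```

```text
[ 0.404 -0.064  0.126] [ 0.345 -0.302 -0.181  2.294 -0.134  0.924  1.841] 0.4109643925770545 4.2167
[ 0.228  0.016 -0.974]
```

>>> {"name": "move_arm", "arguments": {
  "increments": "0 0 -12 0 0 0 150;0 0 -12 0 0 0 150;0 0 -12 0 0 0 150;0 0 -12 0 0 0 150;0 0 -10 0 0 0 150;0 0 -8 0 0 0 150;0 0 -5 0 0 0 150;0 0 0 0 0 0 150"
}}

```text
time: 4.88
position: [0.403, -0.0659, 0.0537]
tool_rot: [-0.042, 2.915, 0.017]
ft_force: [0.7, -0.4, 0.2]
grip_width: 0.41
grip_force: 0.0
```

```bash
python3 - <<'E'
from h import *
s=ctrl.get_state(); np.set_printoptions(precision=3,suppress=True)
print(s["position"],s["joint_positions"],s["ft_force"],s["time"]); print(rot(s["tool_rot"]))
p=ctrl.get_image("scene"); cv2.imwrite("pics/s2.png",cv2.resize(p["frame"][130:280,180:400,::-1],None,fx=3.6,fy=3.6,interpolation=cv2.INTER_CUBIC))
E
```

```text
[ 0.403 -0.066  0.054] [ 0.346 -0.194 -0.193  2.376 -0.127  0.738  1.838] [ 0.654 -0.416  0.164] 4.8833
[[-0.974 -0.03   0.224]
 [-0.027  1.     0.015]
 [-0.224  0.008 -0.974]]
```

View pics/s2.png

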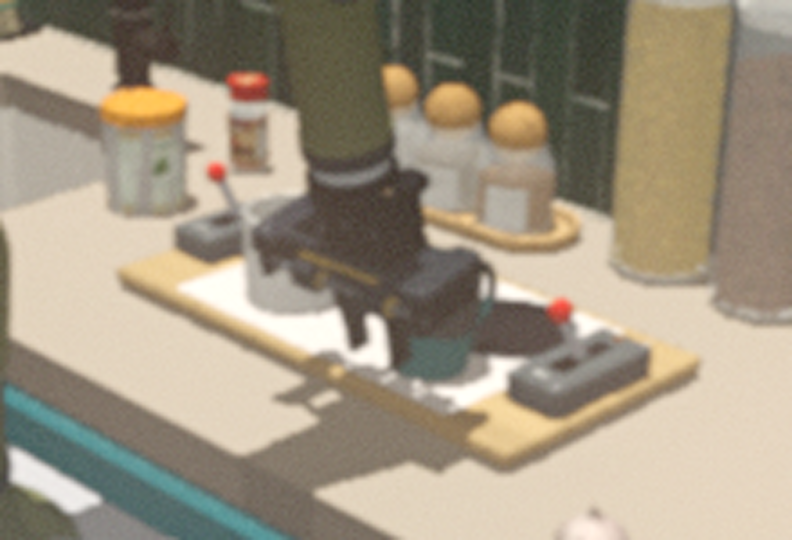

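The gripper is tilted just in front of the dark mug, with both fingertips low and centred on it. It is clear of the white mug and the right knob. I'll lower slightly and start the push.

>>> {"name": "move_arm", "arguments": {
  "increments": "0 0 -6 0 0 0 150;6 0 -2 0 0 0 150;6 0 0 0 0 0 150;6 0 0 0 0 0 150;6 0 0 0 0 0 150;6 0 0 0 0 0 150;6 0.5 0 0 0 0 150;6 0.5 0 0 0 0 150"
}}

```text
time: 5.6
position: [0.446, -0.0656, 0.0465]
tool_rot: [-0.041, 2.914, 0.016]
ft_force: [-2.5, -0.5, 0.8]
grip_width: 0.414
grip_force: 1.2
```

>>> {"name": "move_arm", "arguments": {
  "increments": "6 0.3 0 0 0 0 150;6 0.3 0 0 0 0 150;6 0.3 0 0 0 0 150;6 0.3 0 0 0 0 150;6 0.3 0 0 0 0 150;6 0.3 0 0 0 0 150;3 0 0 0 0 0 150;0 0 0 0 0 0 150"
}}

```text
time: 6.27
position: [0.4858, -0.0637, 0.0469]
tool_rot: [-0.041, 2.912, 0.016]
ft_force: [-0.3, 0.5, -0.1]
grip_width: 0.409
grip_force: 0.1
```

```bash
cat > look.py <<'E'
from h import *
import sys
np.set_printoptions(precision=3,suppress=True)
s=ctrl.get_state(); print(s["position"],s["ft_force"],s["time"])
p=ctrl.get_image("top"); P=cloud(p); h=cv2.cvtColor(p["frame"],cv2.COLOR_RGB2HSV)
p2=ctrl.get_image("scene")
for q in (p,p2):
    for r in ctrl.silhouettes("dark_mug",q)[:1]:
        X=cloud(q)[r["region"]]; X=X[(X[:,2]>.02)&(X[:,2]<.13)]
        print(r["score"],len(X),np.percentile(X,2,0),np.percentile(X,98,0))
a=cv2.resize(p["frame"][140:235,225:345],(800,600))[:, :400*2]; b=cv2.resize(p2["frame"][150:270,220:380],(800,600))
cv2.imwrite("pics/"+sys.argv[1]+".png",cv2.resize(np.hstack([a,b]),(800,300))[...,::-1])
E
python3 look.py m3
```

```text
[ 0.486 -0.064  0.047] [-0.306  0.549 -0.089] 6.2667
0.68 328 [ 0.523 -0.101  0.024] [ 0.578 -0.02   0.118]
0.73 235 [ 0.483 -0.102  0.026] [ 0.538 -0.045  0.075]
```

View pics/m3.png

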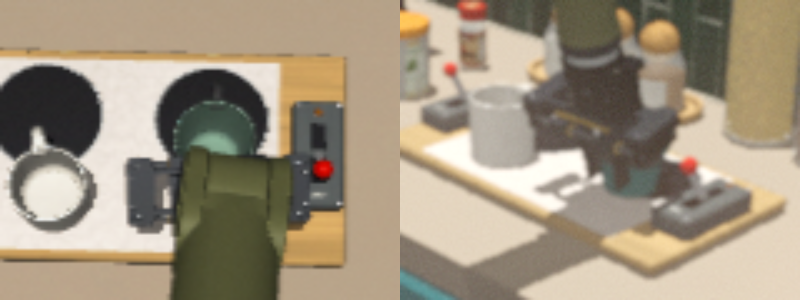

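The top view shows the mug halfway onto the plate, about 44 mm short. The gripper's right end will pass close to the red knob, so I'll back off, rise a little, shift left slightly and then finish the push.

>>> {"name": "move_arm", "arguments": {
  "increments": "-4 2 4 0 0 0 150;0 2 5 0 0 0 150;6 1 0 0 0 0 150;6 0.5 0 0 0 0 150;6 0.5 0 0 0 0 150;6 0.5 0 0 0 0 150;6 0 0 0 0 0 150;0 0 0 0 0 0 150"
}}

```text
time: 7.13
position: [0.5122, -0.057, 0.0557]
tool_rot: [-0.041, 2.912, 0.016]
ft_force: [-0.0, -0.1, -0.0]
grip_width: 0.41
grip_force: 0.3
```

>>> {"name": "move_arm", "arguments": {
  "increments": "5 0 0 0 0 0 150;5 0 0 0 0 0 150;4 0 0 0 0 0 150;2 0 0 0 0 0 150;0 0 0 0 0 0 150;-8 0 0 0 0 0 150;-12 0 0 0 0 0 150;-15 0 0 0 0 0 150"
}}

```text
time: 7.8
position: [0.4918, -0.0572, 0.056]
tool_rot: [-0.041, 2.911, 0.016]
ft_force: [-0.6, -0.8, 0.1]
grip_width: 0.41
grip_force: 0.0
```

```bash
python3 look.py m4
```

```text
[ 0.492 -0.057  0.056] [-0.647 -0.83   0.132] 7.8
0.66 509 [ 0.529 -0.093  0.024] [ 0.624 -0.015  0.118]
0.6 343 [ 0.481 -0.142  0.024] [ 0.6   -0.052  0.118]
```

View pics/m4.png

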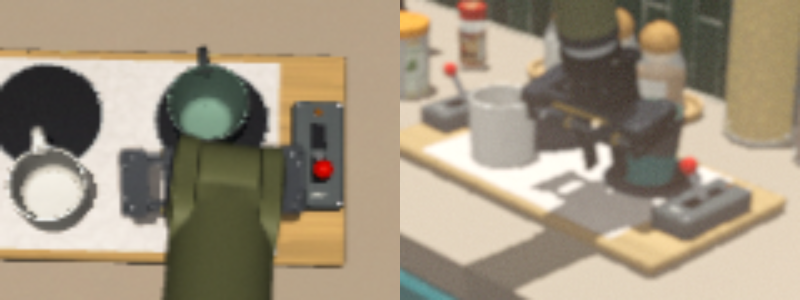

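The mug now stands centred on the right plate at about (0.574, −0.054), and the fingers are clear of it. Next is the lever: rise, shut the fingers and move in front of the right knob.

>>> {"name": "move_arm", "arguments": {
  "increments": "-15 0 5 0 0 0 150;-20 0 15 0 0 0 200;-15 0 30 0 0 0 255;0 0 35 0 0 0 255;0 -10 15 0 0 0 255;0 -25 0 0 0 0 255;0 -25 0 0 0 0 255;0 -25 0 0 0 0 255"
}}

```text
time: 8.67
position: [0.443, -0.1435, 0.1571]
tool_rot: [-0.043, 2.91, 0.013]
ft_force: [0.3, 0.5, -0.3]
grip_width: 0.025
grip_force: 0.0
```

>>> {"name": "move_arm", "arguments": {
  "increments": "0 -25 0 0 0 0 255;0 -11 0 0 0 0 255;0 0 -15 0 0 0 255;0 0 -20 0 0 0 255;0 0 -20 0 0 0 255;0 0 -10 0 0 0 255;0 0 0 0 0 0 255;0 0 0 0 0 0 255"
}}

```text
time: 9.33
position: [0.4421, -0.1783, 0.0908]
tool_rot: [-0.041, 2.913, 0.016]
ft_force: [0.2, -0.0, 0.1]
grip_width: 0.008
grip_force: 0.0
```

```bash
python3 look.py m5; python3 -c "
from h import *
s=ctrl.get_state();print(s['grip_width'],s['joint_positions'])"
```

```text
[ 0.442 -0.178  0.091] [ 0.163 -0.033  0.054] 9.3333
0.91 531 [ 0.528 -0.094  0.025] [ 0.621 -0.015  0.118]
0.64 154 [ 0.519 -0.094  0.022] [ 0.578 -0.022  0.08 ]
0.005842725395954516 [ 0.43079134 -0.07979308 -0.02316518  2.19286096 -0.14198807  0.82626239
  2.09235528]
```

View pics/m5.png

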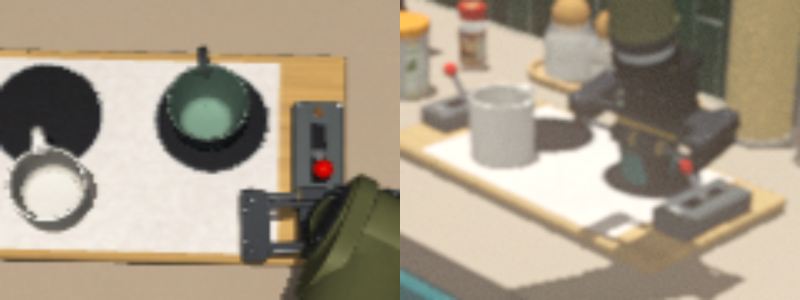

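The mug is fully on the plate, and the shut fingers are in front of the knob. I'll push the lever over and retreat.

>>> {"name": "move_arm", "arguments": {
  "increments": "12 0 0 0 0 0 255;12 0 0 0 0 0 255;12 0 0 0 0 0 255;12 0 0 0 0 0 255;12 0 0 0 0 0 255;12 0 0 0 0 0 255;10 0 0 0 0 0 255;5 0 0 0 0 0 255"
}}

```text
time: 10.2
position: [0.5311, -0.1776, 0.0908]
tool_rot: [-0.043, 2.912, 0.016]
ft_force: [-0.7, -0.1, 0.5]
grip_width: 0.008
grip_force: 0.0
```

>>> {"name": "move_arm", "arguments": {
  "increments": "0 0 0 0 0 0 255;-20 0 0 0 0 0 255;-30 0 0 0 0 0 255;-30 0 10 0 0 0 255;-10 0 30 0 0 0 255;0 0 30 0 0 0 255;0 0 20 0 0 0 255;0 0 0 0 0 0 255"
}}

```text
time: 10.87
position: [0.4411, -0.1795, 0.1861]
tool_rot: [-0.041, 2.904, 0.01]
ft_force: [0.5, -1.0, 0.2]
grip_width: 0.009
grip_force: 0.0
```

```bash
python3 look.py m6
```

```text
[ 0.441 -0.179  0.186] [ 0.501 -1.037  0.245] 10.8667
0.74 563 [ 0.528 -0.094  0.022] [ 0.641 -0.011  0.118]
0.74 718 [ 0.522 -0.098  0.03 ] [ 0.606 -0.013  0.116]
```

View pics/m6.png

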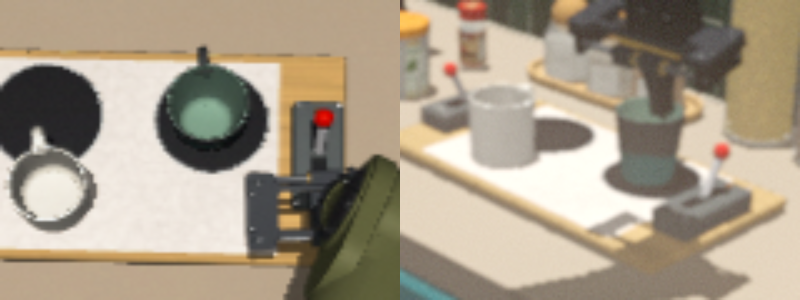

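The right lever now leans away (on), the mug stands on its plate, and the white mug and left lever look unchanged. The arm is clear, so I'm handing in.

```bash
python3 -c "
from bench import ctrl
print(ctrl.close_job())"
```

```text
the job is handed in; nothing more can be done
None
```

The dark mug was pushed onto the right hot plate, its foot centre measured about 6 mm from the plate's centre, the right lever was then flipped to on, and the job is handed in; the judge's verdict was not shown.

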